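# Run in a magneto flywheel at cranking speed and stop it on the timing mark

### The job

Grip the wooden crank knob and crank the steel flywheel anticlockwise (seen from above) up to about 1.6 rad/s (15 turns a minute); the crank drives it through a slipping coupling, so watch the flywheel itself, keep it between 1.3 and 1.9 rad/s for at least six seconds without a break, and never let it race past 2.3 rad/s. Then bring the flywheel to a stop with its yellow mark under the tip of the red pointer, let go of the knob and leave everything at rest, without disturbing the orange drag block in its guide or the parts standing around the stand.

Things in the scene. Friction and masses are not known exactly. Their poses are not given: they have to be found in the camera images.
- flywheel (a joint): angle of the steel flywheel (disc 260 mm across, 24 mm thick, top face 75 mm above the table, vertical axis, nominal 10 kg and 0.085 kg m2; mass varies 0.7 to 1.4 times from run to run). Radians, grows anticlockwise seen from above, not wrapped: the yellow mark is under the pointer at every whole multiple of 6.283. It turns without end.
- axis (a point): fixed point on the vertical axis of flywheel and crank, 100 mm above the table, level with the foot of the knob.
- knob: round wooden knob of the crank, upright, 30 mm diameter and 52 mm high, revolving freely on its own pin. Origin at the centre of its foot, 100 mm above the table and 70 mm from the axis; just below it lies the grey crank arm, 10 mm thick, top 98 mm above the table. Nothing else reaches above 100 mm within the knob's circle.
- mark (a point): point on the yellow painted mark on top of the flywheel, 110 mm from the axis and 76 mm above the table; turns with the flywheel. The mark is 44 mm long radially and 18 mm wide.
- pointer (a point): fixed point below the tip of the red pointer, also 110 mm from the axis and 76 mm above the table: the mark is home when it lies here. The red pointer is a fixed post at the edge of the stand's plate, 96 mm high.
- stand: green cast stand that carries it all, bolted down: square plate 290 by 290 mm, 22 mm high, origin at its centre at table height on the flywheel's axis; its x axis points from the axis to the pointer. Its bearing brakes the flywheel with 0.01 N m per rad/s plus about 0.003 N m of dry friction.
- commutator: bystander, loose: copper commutator, 60 mm diameter, 60 mm high with its shaft; origin at the centre of its underside.
- end_housing: bystander, loose: grey cast aluminium end housing, 104 mm across its lugs, 50 mm high; origin at the centre of its underside.
- oiler: bystander, loose: brass oiler, 64 mm diameter, 108 mm high with its spout; origin at the centre of its underside.
- coil_former: bystander, loose: white ceramic coil former, 56 mm diameter, 55 mm high; origin at the centre of its underside.
- crank (a joint): angle of the crank relative to the flywheel, rad, anticlockwise, unwrapped, no end stops. A magnetic slip coupling drags the flywheel with 0.09 N m per rad/s of speed difference: its time constant is about 0.9 s, and in steady running the crank must turn faster than the flywheel, by 0.3 to 1.3 rad/s depending on the drag. The crank itself is light.
- drag_block: orange fibre drag block, 34 x 50 x 20 mm, nominal 50 g, lying loose in a dark steel guide (top 97 mm above the table) across the disc from the pointer, 111 mm from the axis. It rubs on the flywheel with its weight: dry friction of about 0.042 N m nominal, 0.35 to 2.3 times that from run to run, which also holds the flywheel once it rests. Origin at the centre of its underside. Leave it there.

How it is judged (in metres and radians):
On the way, in this order (a step that is already met when the one before it is completed fails the run):
1. The crank knob is gripped by the fingers (contact force between the fingers and knob above 2 N), for 0.2 s.
2. The flywheel runs anticlockwise between 1.3 and 1.9 rad/s for six seconds without a break (velocity of joint flywheel between 1.3 and 1.9 rad/s), for 6 s.
3. The flywheel stands still with its yellow mark at the pointer (velocity of joint flywheel between -0.05 and 0.05 rad/s and horizontal distance between mark and pointer below 0.02 m), for 0.5 s.
At the end, for the whole second after the job is handed in: The flywheel is at rest (under 0.05 rad/s) with its yellow mark within 20 mm (0.18 rad) of the pointer point, the knob is released and still (under 0.02 m/s) (all of step 3 and linear speed of knob below 0.02 m/s); the robot touches nothing.
It fails at once if the flywheel races past 2.3 rad/s (velocity of joint flywheel above 2.3 rad/s or velocity of joint flywheel below -2.3 rad/s).
It fails at once if one of the parts standing around the stand is shifted more than 30 mm or tipped (distance of any of commutator, end_housing, oiler, coil_former from where it was at the start of the episode above 0.03 m or angle between any of commutator, end_housing, oiler, coil_former's own z axis and vertical above 0.5 rad).
It fails at once if the drag block is shifted more than 20 mm from its place (distance of drag_block from where it was at the start of the episode above 0.02 m).
It also fails if it takes over 64 s, if anything falls off the work surface, if the arm or the gripper's body presses on something with over 40 N, if the wrist force passes 120 N, or if a joint passes its speed limit or range.

### The arm

A 7-joint arm with a two-finger parallel gripper is mounted at the origin on the work surface. World frame = base frame: x ahead of the robot, y to its left, z up, the work surface at z = 0. Lengths are in mm, angles in rad, forces in N, time in s.
With the tool pointing down it reaches from about 400 to 750 mm from the base axis. Payload 19.5 kg.
Tool frame: the origin (TCP) lies on the front face of the gripper's body, between the roots of the fingers; the fingertips stand 73 mm ahead of it and the grasp point (between the pads) lies 54 mm ahead of it; y points along the fingers, x is the direction in which the jaws open and shut, and the axes are right-handed (so a half turn about y gives the same grasp; the last joint's range is limited). The gripper opens to 85 mm and grips with 20 to 120 N. Pads are 22 mm wide; open, the fingers measure 114 mm over their backs; the gripper's body (76 mm by 85 mm) begins 54 mm behind the grasp point. The pads swing forward as they close: fully open they stand 13 mm farther back than shut.
Start: joints at [-0.042, 0.707, -0.028, 1.485, 0.022, 0.951, -0.075], TCP at [574.981, 0.003, 303.868] pointing down, gripper open.
Joint ranges: [-2.71, 2.71], [-0.32, 2.16], [-1.57, 1.52], [0, 2.45], [-1.46, 4.6], [0, 2.02], [-2.83, 2.83]. Speed limits (rad/s): [1.89, 1.89, 2.57, 2.57, 3.01, 3.01, 3.01].

### API

Orientations are given as a rotation vector (axis times angle).
In Python, from rig import state, grab_frame, calibration, sign_off gives the robot as it stands.
- The arm moves only by the tool send_rows, never from a script. Its argument "targets" is a list of rows, each a list of 7 numbers: the shift along the tool's x, y, z in m, then the turn, a rotation vector about the tool's x, y, z in rad, then the opening in per cent of the stroke, from 0 (shut) to 100 (fully open). In form: [[x, y, z, ax, ay, az, gripper], ...]. A call has 1 to 10 rows; each row shifts and turns the commanded pose from where the row before left it, along the tool's axes as they then stand; what a row does not reach is not made up. A row lasts 1/12 s, in which the tool goes at most 41.7 mm and 7.16 degrees, less where a joint would pass 70% of its speed; a pose out of reach is approached as far as the arm can. A call is refused whole if a number of a shift passes 0.0417 or a number of a turn 0.125, either way. A call with a gripper value outside its range is refused whole. The fingers move at their own pace and stop on an object; "force" is the grip in N (left out, the last holds). Time passes only in rows, so rows that do not move let the fingers close. It gives the time, the measured TCP pose, the force and the opening at its end, in the units of the state.
- state(): the state, without advancing time (a new reading comes with each control period).
- grab_frame(name): name is "scene" or "side" or "wrist"; returns (picture, depth): 400x640x3 uint8, red, green, blue; 400x640 float32, mm along the optical axis (not along the pixel's ray), 0 where there is no reading.
- calibration(name): a dict with "fx", "fy", "cx", "cy" (pixels), "extrinsics" (4x4, takes a point from camera to world coordinates). Camera axes: x right, y down, z forward; pixel columns grow to the right and rows downward; lengths in mm; the calibration is good to about 2 mm. A picture is of the moment at which its call begins: read the wrist's pose just before it. calibration takes no time and is no camera call; for the wrist camera it gives the pose at the moment of the call.
- sign_off(): hands the job in, once; it reports no verdict.
The state is a dict: "t": time; "joint_pos": joint angles; "qvel": joint speeds; "joint_efforts": joint torques, N m; "ee_pos": TCP position; "tool_rot": TCP orientation; "contact_force": force on the tool from outside, world axes, zero at the start; "torque": the same for the moment, N m; "opening": finger opening in mm.
Only numpy, scipy, OpenCV 4.12 (cv2) and the standard library are available. Lean on these libraries where they do the work, as an engineer would, in place of code of your own. Each camera call takes 0.05 s, during which the arm holds its last target. There are 200 camera calls.

## Working session

There is one attempt and no reset: what is moved stays moved. The work goes in short steps, Python scripts to look and compute and a tool call to move; the robot and the scene stay as the last step left them, time stands still between calls to the robot, and variables do not carry over. Pictures are saved under pics/ and viewed, about 8 in all and at most 12, crops included, and the job is handed in when it is done.

Besides the shell and the picture viewer there is one more tool, called in YAML: its name, and indented under it one key for each argument. send_rows: Moves the arm, as the interface text tells. Its arguments: {"type":"object","properties":{"targets":{"type":"array","items":{"type":"array","items":{"type":"number"}}},"force":{"type":"number"}},"required":["targets"]}

```bash
ls; mkdir -p pics; python3 - <<'E'
from rig import *
import cv2,numpy as np
s=state();print(s)
for n in ("scene","side"):
    p,d=grab_frame(n);c=calibration(n);np.savez(f"{n}.npz",p=p,d=d);cv2.imwrite(f"pics/{n}0.png",p[:,:,::-1]);print(n,c)
E
```

```text
pics
{'t': 0.0, 'joint_pos': array([-0.04169008,  0.70711809, -0.02763348,  1.48500592,  0.0219758 ,
        0.95089128, -0.07550726]), 'qvel': array([ 0.00048832,  0.00093611,  0.00017724,  0.00069226, -0.00167373,
        0.00124633, -0.00025651]), 'joint_efforts': array([-3.35119905e-03, -8.83210659e+01,  1.23306759e+00, -2.36173260e+01,
        1.66974653e-02,  6.38553465e-03, -2.14882397e-05]), 'ee_pos': array([5.74812928e+02, 7.65700821e-03, 3.03416962e+02]), 'tool_rot': array([-1.57080216e+00,  8.95339635e-04,  8.66321472e-04]), 'contact_force': array([ 0.0527056 ,  0.12475668, -0.38154434]), 'torque': array([-0.0427632 , -0.02372186, -0.00488894]), 'opening': 85.60521469588474}
scene {'fx': 427.30242775055166, 'fy': 427.30242775055166, 'cx': 319.39568328131463, 'cy': 194.9444960420008, 'extrinsics': array([[ 8.09301094e-01,  4.21879661e-01, -4.08716640e-01,
         9.62551799e+02],
       [ 5.87391681e-01, -5.79290439e-01,  5.65149184e-01,
        -5.78901249e+02],
       [ 1.65930444e-03, -6.97452607e-01, -7.16628989e-01,
         8.90012480e+02],
       [ 0.00000000e+00,  0.00000000e+00,  0.00000000e+00,
         1.00000000e+00]])}
side {'fx': 467.88514305368716, 'fy': 467.88514305368716, 'cx': 319.88064647068245, 'cy': 193.89518546525605, 'extrinsics': array([[ 9.96254408e-01, -6.83486499e-02,  5.29680637e-02,
         4.63387471e+02],
       [-8.63733783e-02, -7.57551765e-01,  6.47035519e-01,
        -6.71107702e+02],
       [-4.09795402e-03, -6.49187019e-01, -7.60617789e-01,
         9.00147078e+02],
       [ 0.00000000e+00,  0.00000000e+00,  0.00000000e+00,
         1.00000000e+00]])}
```

View pics/scene0.png

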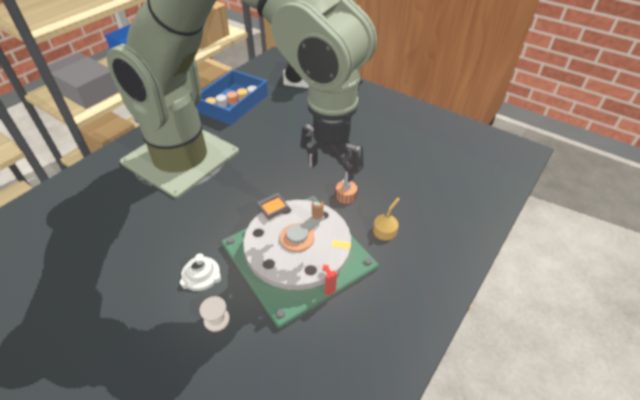

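View pics/side0.png

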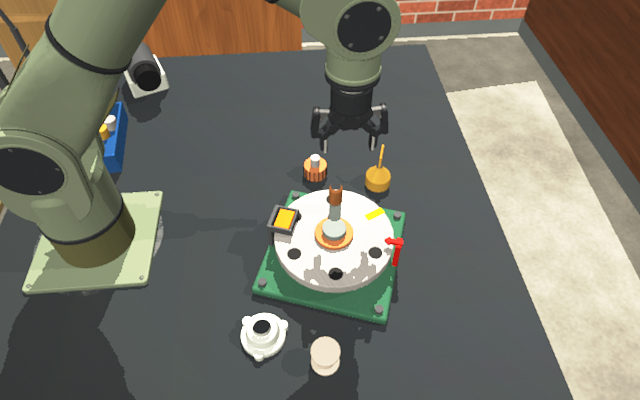

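The side view shows the flywheel hub at about (333,233), the knob at (335,190), the yellow mark at (376,213), the red pointer at (392,243) and the drag block at (285,218). The oiler (378,178) and commutator (315,168) stand on the +y side. The housing (263,335) and former (325,355) are on the −y side.

```bash
cat > h.py <<'E'
import numpy as np,cv2
from rig import *
def cloud(p,d,c):
    v,u=np.mgrid[:400,:640];P=np.stack([(u-c['cx'])/c['fx']*d,(v-c['cy'])/c['fy']*d,d],-1)
    E=c['extrinsics'];return P@E[:3,:3].T+E[:3,3]
def ray(c,u,v,z):
    E=c['extrinsics'];r=E[:3,:3]@np.array([(u-c['cx'])/c['fx'],(v-c['cy'])/c['fy'],1]);o=E[:3,3]
    return (o+r*(z-o[2])/r[2])[:2]
def masks(p):
    h=cv2.cvtColor(p,cv2.COLOR_RGB2HSV).astype(int);H,S,V=h[...,0],h[...,1],h[...,2]
    return dict(yellow=(H>=22)&(H<=35)&(S>120)&(V>130),red=((H<5)|(H>175))&(S>170)&(V>100),wood=(H>3)&(H<16)&(S>100)&(V>50))
E
python3 - <<'E'
from h import *
from scipy.optimize import least_squares
for n in("scene","side"):
    f=np.load(n+".npz");p,d=f['p'],f['d'];c=calibration(n);P=cloud(p,d,c)
    x,y,z=np.moveaxis(P,-1,0);ok=(d>0)&(x>300)&(x<800)&(y>-350)&(y<250)
    m=ok&(z>68)&(z<82);k,lab,st,ce=cv2.connectedComponentsWithStats(m.astype(np.uint8))
    i=1+np.argmax(st[1:,4]);q=np.stack([x[lab==i],y[lab==i]],1).astype(np.float32)
    print(n,"disc",cv2.minEnclosingCircle(q),len(q),"medz",np.median(z[lab==i]))
    for a,b in masks(p).items():
        b=b&ok
        k,lab,st,ce=cv2.connectedComponentsWithStats(b.astype(np.uint8))
        for i in range(1,k):
            if st[i,4]>12: w=lab==i;print(a,st[i],ce[i].round(1),'xyz med',np.median(P[w],0).round(1),'zmax',z[w].max().round(1),'ray76',ray(c,*ce[i],76).round(1))
    m=ok&(z>125)&(z<165)
    k,lab,st,ce=cv2.connectedComponentsWithStats(m.astype(np.uint8))
    for i in range(1,k):
        if st[i,4]>8:print('tall',ce[i].round(),st[i,4],np.median(P[lab==i],0).round(1))
    m=ok&(z>30)&(z<125)
    k,lab,st,ce=cv2.connectedComponentsWithStats(m.astype(np.uint8))
    for i in range(1,k):
        if st[i,4]>40:w=P[lab==i];print('obj',ce[i].round(),st[i,4],w.min(0).round(),w.max(0).round())
E
```

```text
scene disc ((538.736328125, -95.65596771240234), 144.7822265625) 5857 medz 75.25873927560451
yellow [333 242  17   5  51] [341.3 244.2] xyz med [636.5 -39.1  75.9] zmax 78.8 ray76 [637.1 -39.2]
wood [336 182  21  21 283] [345.6 193. ] xyz med [529.5 147.7  32.5] zmax 39.4 ray76 [550.6 110.3]
wood [262 197  23  17  91] [272.8 205. ] xyz med [433.7 -50.3  95.3] zmax 99.7 ray76 [421.9 -37.9]
wood [313 203  10  15  90] [317.6 210.7] xyz med [558.2 -27.1 131.9] zmax 149.2 ray76 [527.7  14.5]
wood [281 230  32  21 246] [296.5 242.4] xyz med [ 559.5 -108.5   84.7] zmax 88.5 ray76 [547.2 -98. ]
wood [325 274  12  21  28] [332.8 286.2] xyz med [ 678.4 -125.8   33.4] zmax 89.5 ray76 [ 686.8 -146.5]
tall [318. 207.] 114 [557.9 -25.2 142.1]
obj [346. 188.] 255 [485. 135.  30.] [550. 195.  62.]
obj [297. 244.] 7862 [ 396. -216.   30.] [681.  80. 125.]
obj [387. 220.] 381 [644.  86.  30.] [705. 147. 108.]
obj [199. 268.] 349 [ 348. -301.   30.] [ 412. -239.   51.]
obj [214. 307.] 424 [ 469. -350.   31.] [ 526. -305.   60.]
side disc ((532.1299438476562, -83.782470703125), 136.8783721923828) 7582 m
[... 666 characters left out ...]
173.3] xyz med [516.6 143.4  22.3] zmax 51.2 ray76 [514.2  95.9]
wood [329 185  14  21 206] [335.2 196. ] xyz med [548.7 -26.7 130.5] zmax 155.1 ray76 [555.4  20.6]
wood [321 230  25  16 134] [332.1 240.4] xyz med [ 533.7 -109.6   84.7] zmax 98.6 ray76 [ 535.5 -102.5]
wood [315 234  38  16  95] [333.6 244.9] xyz med [ 535.  -120.2   80.8] zmax 86.7 ray76 [ 537.5 -114.2]
tall [335. 193.] 134 [547.9 -26.4 143.2]
obj [378. 172.] 415 [645.  87.  30.] [704. 147. 109.]
obj [314. 164.] 351 [488. 132.  30.] [549. 195.  65.]
obj [332. 240.] 10134 [ 397. -214.   30.] [679.  45. 124.]
obj [262. 330.] 539 [ 350. -299.   30.] [ 410. -238.   51.]
obj [325. 349.] 617 [ 471. -350.   50.] [ 526. -303.   59.]
```

send_rows:
  targets:
    - [-0.008, 0.015, -0.01, 0, 0, 0, 100]
    - [-0.008, 0.015, -0.01, 0, 0, 0, 100]
    - [-0.008, 0.015, -0.008, 0, 0, 0, 100]
    - [0, 0, 0, 0, 0, 0, 100]
  force: 40

```text
t: 0.43
ee_pos: [549.2, -29.6, 256.6]
tool_rot: [-1.572, 0.005, 0.002]
contact_force: [-0.9, -0.5, -0.2]
opening: 85.2
```

```bash
python3 - <<'E'
from h import *
from scipy.optimize import least_squares
s=state();print(s['t'],s['ee_pos'].round(1),s['tool_rot'].round(4))
p,d=grab_frame("wrist");c=calibration("wrist");np.savez("wrist.npz",p=p,d=d,E=c['extrinsics'],k=[c['fx'],c['fy'],c['cx'],c['cy']])
cv2.imwrite("pics/wrist0.png",p[:,:,::-1]);print(c['extrinsics'].round(3))
f=lambda n:(np.load(n+".npz")['p'],np.load(n+".npz")['d'],calibration(n))
for n,(p,d,c) in dict(scene=f("scene"),side=f("side"),wrist=(p,d,c)).items():
    P=cloud(p,d,c);x,y,z=np.moveaxis(P,-1,0);ok=(d>0)&(np.hypot(x-539,y+95)<150)
    for lo,hi in((146,158),(150,156)):
        m=ok&(z>lo)&(z<hi)&(np.hypot(x-550,y+27)<30)
        if m.sum()>3:print(n,'knob',m.sum(),P[m].mean(0).round(1),(P[m].min(0)/2+P[m].max(0)/2).round(1))
    m=ok&(abs(z-75)<2.5);A=np.array([539,-95.])
    for it in range(4):
        v=P[m][:,:2]-A;r=np.hypot(*v.T);b=((np.arctan2(v[:,1],v[:,0])+np.pi)/2/np.pi*72).astype(int)
        q=np.array([P[m][b==k,:2][np.argsort(r[b==k])[-3:]].mean(0) for k in range(73) if (b==k).sum()>10 and r[b==k].max()>118])
        if len(q)<8:break
        R=least_squares(lambda t:np.hypot(q[:,0]-t[0],q[:,1]-t[1])-t[2],[*A,129],loss='soft_l1');A=R.x[:2]
    print(n,'axis',R.x.round(1) if len(q)>=8 else None,len(q))
E
```

```text
0.4333 [549.2 -29.6 256.6] [-1.5716  0.0049  0.0021]
[[ 1.00000e+00  0.00000e+00 -3.00000e-03  5.50687e+02]
 [-1.00000e-03 -9.45000e-01 -3.28000e-01  5.62070e+01]
 [-3.00000e-03  3.28000e-01 -9.45000e-01  3.27941e+02]
 [ 0.00000e+00  0.00000e+00  0.00000e+00  1.00000e+00]]
scene knob 41 [554.5 -22.1 149. ] [551.4 -18.7 150.5]
scene knob 14 [553.9 -20.5 151.5] [549.4 -17.6 152.6]
scene axis [540.  -86.2 128.1] 66
side knob 51 [548.3 -22.6 149.7] [549.5 -18.6 150.7]
side knob 22 [548.1 -22.3 151.6] [550.  -19.3 152.6]
side axis [539.6 -85.1 128.4] 64
wrist knob 642 [551.9  -8.9 150.2] [551.9 -13.5 150.4]
wrist knob 360 [552.2 -10.  151.7] [552.2 -13.7 152.4]
wrist axis [542.1 -83.4 128.9] 59
```

View pics/wrist0.png

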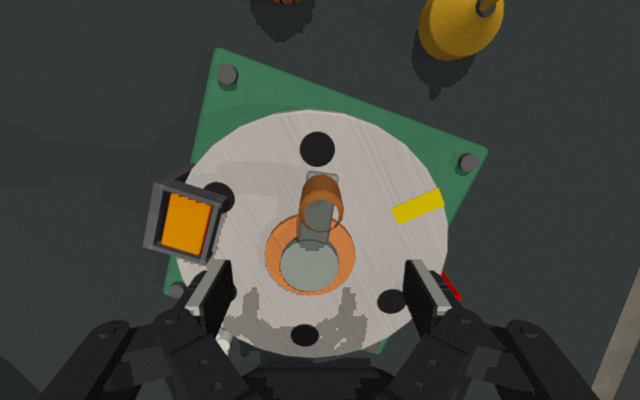

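Wrist view: the knob top is at about (322,213), the hub at (309,265), the mark at (418,206), the red pointer tip at (452,288) and the drag block at (187,222). The jaws straddle cleanly. I'll go over the knob, descend and grip, and work out the pointer direction from the plate.

send_rows:
  targets:
    - [0.0025, 0, 0.0135, 0, 0, 0, 100]
    - [0, 0.02, 0, 0, 0, 0, 100]
    - [0, 0.02, 0, 0, 0, 0, 100]
    - [0, 0.02, 0, 0, 0, 0, 100]
    - [0, 0.014, 0, 0, 0, 0, 100]
    - [0, 0, 0, 0, 0, 0, 100]

```text
t: 0.98
ee_pos: [553.3, -13.8, 183.2]
tool_rot: [-1.57, 0.001, 0.003]
contact_force: [-1.2, -0.2, -1.6]
opening: 85.5
```

```bash
python3 - <<'E'
from h import *
f=np.load("wrist.npz");k=f['k'];c=dict(fx=k[0],fy=k[1],cx=k[2],cy=k[3],extrinsics=f['E'])
a,b=ray(c,218,48,22),ray(c,487,150,22);t=np.arctan2(*(b-a)[::-1]);print('wrist plate',a,b,np.hypot(*(b-a)),'ang',t)
u=np.array([np.cos(t),np.sin(t)]);n=np.array([u[1],-u[0]]);print('axis from plate',(a+b)/2+n*145)
print('mark ray',ray(c,418,206,76),'hub',ray(c,309,265,98),'ring',ray(c,309,252,85),'ptr tip',ray(c,441,275,90))
for nm in("scene","side"):
    p,d=(np.load(nm+".npz")[q] for q in"pd");c=calibration(nm)
    P=cloud(p,d,c);m=masks(p)['red']&(d>0)&(P[...,0]>600)&(P[...,2]>85);q=P[m]
    i=np.argsort(np.hypot(q[:,0]-540.5,q[:,1]+85))[:6];print(nm,m.sum(),q[i].round(0).tolist())
    h=cv2.cvtColor(p,cv2.COLOR_RGB2HSV);g=(h[...,0]>55)&(h[...,0]<90)&(h[...,1]>90)&(d>0)&(abs(P[...,2]-22)<6)&(np.hypot(P[...,0]-540,P[...,1]+85)<215)
    print(nm,'green rect',g.sum(),cv2.minAreaRect(P[g][:,:2].astype(np.float32)))
E
```

```text
wrist plate [458.23636708  97.51768615] [722.31177018   3.65431336] 280.260862898057 ang -0.3415142838290494
axis from plate [541.71149405 -86.0400459 ]
mark ray [639.62386253 -37.20054425] hub [542.30290556 -84.28652166] ring [541.96747342 -78.6484006 ] ptr tip [663.13864541 -99.5694642 ]
scene 0 []
scene green rect 0 ((0.0, 0.0), (0.0, 0.0), 0.0)
side 127 [[644.0, -122.0, 96.0], [643.0, -125.0, 97.0], [644.0, -125.0, 92.0], [646.0, -122.0, 95.0], [646.0, -124.0, 94.0], [645.0, -128.0, 97.0]]
side green rect 3992 ((540.3399658203125, -85.66111755371094), (290.53790283203125, 288.26885986328125), 70.23136138916016)
```

send_rows:
  targets:
    - [-0.001, 0, -0.002, 0, 0, 0, 60]
    - [0, 0, 0, 0, 0, 0, 30]
    - [0, 0, 0, 0, 0, 0, 0]
    - [0, 0, 0, 0, 0, 0, 0]
    - [0, 0, 0, 0, 0, 0, 0]
    - [0, 0, 0, 0, 0, 0, 0]
    - [0, 0, 0, 0, 0, 0, 0]
    - [0, 0, 0, 0, 0, 0, 0]
  force: 40

```text
t: 1.65
ee_pos: [552.9, -16.5, 185.6]
tool_rot: [-1.571, -0.001, -0.001]
contact_force: [-0.1, 0.5, 7.7]
opening: 28.7
```

```bash
python3 - <<'E'
from h import *
s=state();print(s['t'],s['ee_pos'].round(2),s['contact_force'].round(2),s['torque'].round(2),s['opening'])
p,d=grab_frame("side");cv2.imwrite("pics/side1.png",p[120:300,220:440,::-1].repeat(3,0).repeat(3,1))
E
```

```text
1.65 [552.9  -16.49 185.65] [-0.09  0.5   7.66] [0.01 0.06 0.02] 28.728151639420652
```

View pics/side1.png

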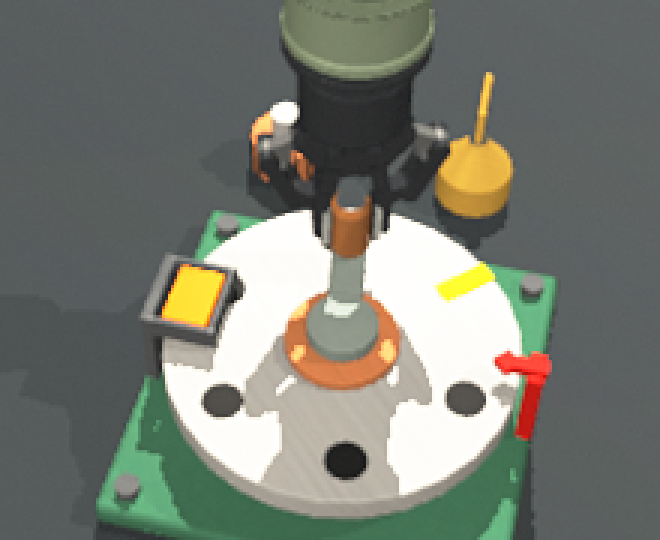

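Knob gripped: opening is 28.7 mm and the crop shows the jaws around the knob at (350,225). I'll write the plan and measure helper now.

```bash
cat > m.py <<'E'
# usage: m.py [nolook] speeds...  one crank speed (rad/s) per row; 'auto' = reach 1.6 smoothly
import sys,json,os
from h import *
from scipy.optimize import least_squares
A=np.array([541,-85.5]);PHI=-0.345;R=70;DT=1/12
L=json.load(open("log.json")) if os.path.exists("log.json") else dict(al=[[1.6,1.40]],th=[[1.65,0.80]],pend=[],w=0.,p=[.085,.045])
def sim(p,t1,want=None,t0=1.6,s=(0.80,0.)):
    J,td=p;k=np.array(L['al']);T=np.arange(t0,t1+1e-9,0.005);wc=np.gradient(np.interp(T-.03,k[:,0],k[:,1]),T) if len(T)>2 else np.zeros(len(T))
    th,w=s;o=[]
    for c in wc:
        q=.09*(c-w)-.01*w
        if abs(w)<1e-4 and abs(q)<td:w=0.
        else:
            n=w+.005/J*(q-td*(np.sign(w) if abs(w)>1e-4 else np.sign(q)));w=0. if n*w<0 and abs(.09*c)<td else n
        th+=w*.005;o.append((th,w))
    o=np.array(o);return T,o
s=state();t=s['t']
if L['pend']:
    a=L['al'][-1][1];t0=t-DT*len(L['pend']);L['al'].append([t0,a])
    for i,d in enumerate(L['pend']):a+=d;L['al'].append([t0+(i+1)*DT,a])
L['pend']=[];a=L['al'][-1][1];v=s['ee_pos'][:2]-A;am=np.arctan2(v[1],v[0])
print('t %.2f cmd al %.3f meas lag %.3f r %.1f z %.1f F %s open %.1f'%(t,a,(a-am+np.pi)%(2*np.pi)-np.pi,np.hypot(*v),s['ee_pos'][2],s['contact_force'].round(1),s['opening']))
L['al'].append([t+1e-3,a])
if sys.argv[1]!='nolook':
    for n in("side","scene"):
        tt=state()['t'];p,d=grab_frame(n);c=calibration(n);P=cloud(p,d,c)
        m=masks(p)['yellow']&(d>0)&(abs(P[...,2]-76)<6);r=np.hypot(P[...,0]-A[0],P[...,1]-A[1]);m&=(r>80)&(r<140)
        k=m.sum();print(n,'mark px',k)
        L['al'].append([state()['t'],a])
        if k>(70 if n=="side" else 25):
            q=ray(c,*np.argwhere(m).mean(0)[::-1],76)-A;th=np.arctan2(q[1],q[0])-PHI
            pr=sim(L['p'],tt)[1][-1][0];th+=2*np.pi*round((pr-th)/2/np.pi);L['th'].append([tt,th]);print('theta %.3f pred %.3f r %.1f'%(th,pr,np.hypot(*q)));break
M=np.array(L['th'])
def res(p):
    T,o=sim(p,M[-1,0]+.01);return np.r_[(np.interp(M[:,0],T,o[:,0])-M[:,1])/.03,np.log(p[0]/.085)/.3,np.log(p[1]/.045)/.6]
if len(M)>2:L['p']=least_squares(res,L['p'],bounds=([.05,.012],[.13,.12]),diff_step=.02).x.tolist();print('p',np.round(L['p'],4),'res',(res(L['p'])[-5:-2]*.03).round(3))
if len(M)>2:print('mean w last',round((M[-1,1]-M[-2,1])/(M[-1,0]-M[-2,0]),3))
t=state()['t'];T,o=sim(L['p'],t);th,w=o[-1]
# remove residual offset in angle
off=M[-1,1]-np.interp(M[-1,0],T,o[:,0]) if len(M)>1 else 0
print('now t %.2f theta %.3f w %.3f  wmin/max last %.2f %.2f'%(t,th+off,w,o[-160:,1].min(),o[-160:,1].max()))
def rows(sp):
    X=a+np.r_[0,np.cumsum(sp)*DT];xy=np.round(np.c_[np.cos(X),np.sin(X)]*R,1);D=np.diff(xy,axis=0)/1000
    return [[round(x,4),0,round(z,4),0,0,0,0] for x,z in D]
arg=[x for x in sys.argv[1:] if x!='nolook']
if arg[0]=='auto':
    tgt=float(arg[1]) if len(arg)>1 else 1.6;J,td=L['p'];e=np.exp(-10*DT*.1/J);ss=(tgt-w*e)/(1-e);wc=(.1*ss+td)/.09
    wc=float(np.clip(wc,.8,3.2));sp=[wc]*10
else:sp=[float(x) for x in arg]
L['pend']=[x*DT for x in sp]
T2=t+DT*len(sp);k=len(L['al']);L['al']+=[[t,a]]+[[t+(i+1)*DT,a+sum(L['pend'][:i+1])] for i in range(len(sp))]+[[T2+9,a+sum(L['pend'])]]
T,o=sim(L['p'],T2+4);i=np.searchsorted(T,T2);print('speeds',np.round(sp,2),'-> at end theta %.3f w %.3f (max %.2f); if crank then held: rest theta %.3f (mod %.3f)'%(o[i,0]+off,o[i,1],o[:,1].max(),o[-1,0]+off,(o[-1,0]+off+np.pi)%(2*np.pi)-np.pi))
del L['al'][k:]
json.dump(L,open("log.json","w"));print(json.dumps(rows(sp)))
E
python3 m.py nolook .3 .6 .9 1.2 1.5 1.8 2.1 2.4 2.4 2.4
```

```text
t 1.70 cmd al 1.400 meas lag -0.000 r 70.1 z 185.7 F [-0.3 -0.6  7.8] open 28.8
now t 1.70 theta 0.800 w 0.000  wmin/max last 0.00 0.00
speeds [0.3 0.6 0.9 1.2 1.5 1.8 2.1 2.4 2.4 2.4] -> at end theta 0.986 w 0.685 (max 0.71); if crank then held: rest theta 1.247 (mod 1.247)
[[-0.0017, 0, 0.0003, 0, 0, 0, 0], [-0.0035, 0, 0.0004, 0, 0, 0, 0], [-0.0052, 0, 0.0003, 0, 0, 0, 0], [-0.007, 0, -0.0002, 0, 0, 0, 0], [-0.0087, 0, -0.0013, 0, 0, 0, 0], [-0.0101, 0, -0.0028, 0, 0, 0, 0], [-0.011, 0, -0.0053, 0, 0, 0, 0], [-0.0113, 0, -0.0082, 0, 0, 0, 0], [-0.0095, 0, -0.0103, 0, 0, 0, 0], [-0.0072, 0, -0.012, 0, 0, 0, 0]]
```

send_rows:
  targets:
    - [-0.0017, 0, 0.0003, 0, 0, 0, 0]
    - [-0.0035, 0, 0.0004, 0, 0, 0, 0]
    - [-0.0052, 0, 0.0003, 0, 0, 0, 0]
    - [-0.007, 0, -0.0002, 0, 0, 0, 0]
    - [-0.0087, 0, -0.0013, 0, 0, 0, 0]
    - [-0.0101, 0, -0.0028, 0, 0, 0, 0]
    - [-0.011, 0, -0.0053, 0, 0, 0, 0]
    - [-0.0113, 0, -0.0082, 0, 0, 0, 0]
    - [-0.0095, 0, -0.0103, 0, 0, 0, 0]
    - [-0.0072, 0, -0.012, 0, 0, 0, 0]

```text
t: 2.53
ee_pos: [477.3, -55.4, 185.6]
tool_rot: [-1.571, -0.002, -0.001]
contact_force: [5.4, 0.3, 7.3]
opening: 28.8
```

```bash
python3 m.py 2.4 2.4 2.4 2.4 2.4 2.4 2.4 2.4 2.4 2.4
```

```text
t 2.53 cmd al 2.700 meas lag -0.001 r 70.4 z 185.6 F [5.4 0.3 7.3] open 28.8
side mark px 109
theta 0.997 pred 0.983 r 107.1
now t 2.58 theta 1.030 w 0.690  wmin/max last 0.00 0.71
speeds [2.4 2.4 2.4 2.4 2.4 2.4 2.4 2.4 2.4 2.4] -> at end theta 1.883 w 1.302 (max 1.31); if crank then held: rest theta 2.503 (mod 2.503)
[[-0.0047, 0, -0.0132, 0, 0, 0, 0], [-0.0019, 0, -0.0138, 0, 0, 0, 0], [0.0008, 0, -0.0139, 0, 0, 0, 0], [0.0035, 0, -0.0136, 0, 0, 0, 0], [0.0062, 0, -0.0125, 0, 0, 0, 0], [0.0086, 0, -0.011, 0, 0, 0, 0], [0.0106, 0, -0.0092, 0, 0, 0, 0], [0.0121, 0, -0.0068, 0, 0, 0, 0], [0.0133, 0, -0.0043, 0, 0, 0, 0], [0.0139, 0, -0.0016, 0, 0, 0, 0]]
```

Tracking is excellent (no lag) and the forces are small.

send_rows:
  targets:
    - [-0.0047, 0, -0.0132, 0, 0, 0, 0]
    - [-0.0019, 0, -0.0138, 0, 0, 0, 0]
    - [0.0008, 0, -0.0139, 0, 0, 0, 0]
    - [0.0035, 0, -0.0136, 0, 0, 0, 0]
    - [0.0062, 0, -0.0125, 0, 0, 0, 0]
    - [0.0086, 0, -0.011, 0, 0, 0, 0]
    - [0.0106, 0, -0.0092, 0, 0, 0, 0]
    - [0.0121, 0, -0.0068, 0, 0, 0, 0]
    - [0.0133, 0, -0.0043, 0, 0, 0, 0]
    - [0.0139, 0, -0.0016, 0, 0, 0, 0]

```text
t: 3.42
ee_pos: [540.4, -155.7, 185.7]
tool_rot: [-1.57, -0.0, -0.001]
contact_force: [-2.2, 6.5, 7.3]
opening: 28.8
```

```bash
python3 m.py auto
```

```text
t 3.42 cmd al 4.700 meas lag -0.004 r 70.2 z 185.7 F [-2.2  6.5  7.3] open 28.8
side mark px 0
scene mark px 48
theta 1.795 pred 1.929 r 108.8
p [0.0971 0.0494] res [ 0.    -0.041  0.011]
mean w last 0.855
now t 3.52 theta 1.849 w 1.082  wmin/max last 0.69 1.20
speeds [2.75 2.75 2.75 2.75 2.75 2.75 2.75 2.75 2.75 2.75] -> at end theta 2.968 w 1.572 (max 1.58); if crank then held: rest theta 3.845 (mod -2.439)
[[0.016, 0, 0.0016, 0, 0, 0, 0], [0.0151, 0, 0.0052, 0, 0, 0, 0], [0.0136, 0, 0.0086, 0, 0, 0, 0], [0.0112, 0, 0.0113, 0, 0, 0, 0], [0.0084, 0, 0.0137, 0, 0, 0, 0], [0.0051, 0, 0.0151, 0, 0, 0, 0], [0.0015, 0, 0.016, 0, 0, 0, 0], [-0.0022, 0, 0.0158, 0, 0, 0, 0], [-0.0057, 0, 0.015, 0, 0, 0, 0], [-0.009, 0, 0.0133, 0, 0, 0, 0]]
```

send_rows:
  targets:
    - [0.016, 0, 0.0016, 0, 0, 0, 0]
    - [0.0151, 0, 0.0052, 0, 0, 0, 0]
    - [0.0136, 0, 0.0086, 0, 0, 0, 0]
    - [0.0112, 0, 0.0113, 0, 0, 0, 0]
    - [0.0084, 0, 0.0137, 0, 0, 0, 0]
    - [0.0051, 0, 0.0151, 0, 0, 0, 0]
    - [0.0015, 0, 0.016, 0, 0, 0, 0]
    - [-0.0022, 0, 0.0158, 0, 0, 0, 0]
    - [-0.0057, 0, 0.015, 0, 0, 0, 0]
    - [-0.009, 0, 0.0133, 0, 0, 0, 0]

```text
t: 4.35
ee_pos: [593.9, -39.4, 185.6]
tool_rot: [-1.571, -0.001, -0.001]
contact_force: [-3.1, -5.6, 7.5]
opening: 29.4
```

```bash
python3 m.py auto
```

```text
t 4.35 cmd al 6.992 meas lag -0.008 r 70.1 z 185.6 F [-3.1 -5.6  7.5] open 29.4
side mark px 54
scene mark px 20
p [0.0971 0.0494] res [ 0.    -0.041  0.011]
mean w last 0.855
now t 4.45 theta 3.113 w 1.431  wmin/max last 1.14 1.58
speeds [2.46 2.46 2.46 2.46 2.46 2.46 2.46 2.46 2.46 2.46] -> at end theta 4.354 w 1.574 (max 1.58); if crank then held: rest theta 5.233 (mod -1.050)
[[-0.0104, 0, 0.0098, 0, 0, 0, 0], [-0.0122, 0, 0.0076, 0, 0, 0, 0], [-0.0135, 0, 0.0049, 0, 0, 0, 0], [-0.0142, 0, 0.002, 0, 0, 0, 0], [-0.0143, 0, -0.0008, 0, 0, 0, 0], [-0.0138, 0, -0.0038, 0, 0, 0, 0], [-0.0128, 0, -0.0066, 0, 0, 0, 0], [-0.0112, 0, -0.009, 0, 0, 0, 0], [-0.0091, 0, -0.0111, 0, 0, 0, 0], [-0.0066, 0, -0.0127, 0, 0, 0, 0]]
```

send_rows:
  targets:
    - [-0.0104, 0, 0.0098, 0, 0, 0, 0]
    - [-0.0122, 0, 0.0076, 0, 0, 0, 0]
    - [-0.0135, 0, 0.0049, 0, 0, 0, 0]
    - [-0.0142, 0, 0.002, 0, 0, 0, 0]
    - [-0.0143, 0, -0.0008, 0, 0, 0, 0]
    - [-0.0138, 0, -0.0038, 0, 0, 0, 0]
    - [-0.0128, 0, -0.0066, 0, 0, 0, 0]
    - [-0.0112, 0, -0.009, 0, 0, 0, 0]
    - [-0.0091, 0, -0.0111, 0, 0, 0, 0]
    - [-0.0066, 0, -0.0127, 0, 0, 0, 0]

```text
t: 5.28
ee_pos: [475.5, -59.6, 185.6]
tool_rot: [-1.571, -0.002, -0.001]
contact_force: [5.3, -0.3, 6.5]
opening: 29.3
```

```bash
python3 m.py auto
```

```text
t 5.28 cmd al 9.046 meas lag -0.003 r 70.4 z 185.6 F [ 5.3 -0.3  6.5] open 29.3
side mark px 146
theta 3.864 pred 4.357 r 107.1
p [0.05   0.0905] res [-0.047 -0.018  0.011]
mean w last 1.139
now t 5.33 theta 3.921 w 1.172  wmin/max last 1.03 1.25
speeds [2.89 2.89 2.89 2.89 2.89 2.89 2.89 2.89 2.89 2.89] -> at end theta 5.071 w 1.571 (max 1.58); if crank then held: rest theta 5.435 (mod -0.848)
[[-0.0043, 0, -0.0163, 0, 0, 0, 0], [-0.0003, 0, -0.0168, 0, 0, 0, 0], [0.0037, 0, -0.0164, 0, 0, 0, 0], [0.0076, 0, -0.0151, 0, 0, 0, 0], [0.0109, 0, -0.0128, 0, 0, 0, 0], [0.0137, 0, -0.0098, 0, 0, 0, 0], [0.0156, 0, -0.0063, 0, 0, 0, 0], [0.0167, 0, -0.0024, 0, 0, 0, 0], [0.0167, 0, 0.0017, 0, 0, 0, 0], [0.0159, 0, 0.0056, 0, 0, 0, 0]]
```

send_rows:
  targets:
    - [-0.0043, 0, -0.0163, 0, 0, 0, 0]
    - [-0.0003, 0, -0.0168, 0, 0, 0, 0]
    - [0.0037, 0, -0.0164, 0, 0, 0, 0]
    - [0.0076, 0, -0.0151, 0, 0, 0, 0]
    - [0.0109, 0, -0.0128, 0, 0, 0, 0]
    - [0.0137, 0, -0.0098, 0, 0, 0, 0]
    - [0.0156, 0, -0.0063, 0, 0, 0, 0]
    - [0.0167, 0, -0.0024, 0, 0, 0, 0]
    - [0.0167, 0, 0.0017, 0, 0, 0, 0]
    - [0.0159, 0, 0.0056, 0, 0, 0, 0]

```text
t: 6.17
ee_pos: [572.5, -148.3, 185.6]
tool_rot: [-1.57, 0.0, -0.001]
contact_force: [-6.6, 7.5, 9.1]
opening: 29.6
```

```bash
sed -i 's/\[.05,.012\]/[.058,.012]/; s/L\[.p.\],bounds/np.maximum(L["p"],[.06,.013]),bounds/' m.py; python3 m.py auto; python3 -c "
import json,numpy as np;print(np.round(json.load(open('log.json'))['th'],3).tolist())"
```

```text
t 6.17 cmd al 11.457 meas lag -0.004 r 70.2 z 185.6 F [-6.6  7.5  9.1] open 29.6
side mark px 160
theta 5.133 pred 5.074 r 107.5
p [0.058  0.0862] res [-0.042  0.034 -0.011]
mean w last 1.437
now t 6.22 theta 5.209 w 1.506  wmin/max last 1.17 1.59
speeds [2.77 2.77 2.77 2.77 2.77 2.77 2.77 2.77 2.77 2.77] -> at end theta 6.467 w 1.570 (max 1.59); if crank then held: rest theta 6.890 (mod 0.607)
[[0.0135, 0, 0.0088, 0, 0, 0, 0], [0.0111, 0, 0.0117, 0, 0, 0, 0], [0.0082, 0, 0.0139, 0, 0, 0, 0], [0.0048, 0, 0.0153, 0, 0, 0, 0], [0.0011, 0, 0.0161, 0, 0, 0, 0], [-0.0025, 0, 0.0159, 0, 0, 0, 0], [-0.0062, 0, 0.0149, 0, 0, 0, 0], [-0.0093, 0, 0.0131, 0, 0, 0, 0], [-0.0122, 0, 0.0106, 0, 0, 0, 0], [-0.0142, 0, 0.0076, 0, 0, 0, 0]]
[[1.65, 0.8], [2.533, 0.997], [3.467, 1.795], [5.283, 3.864], [6.167, 5.133]]
```

send_rows:
  targets:
    - [0.0135, 0, 0.0088, 0, 0, 0, 0]
    - [0.0111, 0, 0.0117, 0, 0, 0, 0]
    - [0.0082, 0, 0.0139, 0, 0, 0, 0]
    - [0.0048, 0, 0.0153, 0, 0, 0, 0]
    - [0.0011, 0, 0.0161, 0, 0, 0, 0]
    - [-0.0025, 0, 0.0159, 0, 0, 0, 0]
    - [-0.0062, 0, 0.0149, 0, 0, 0, 0]
    - [-0.0093, 0, 0.0131, 0, 0, 0, 0]
    - [-0.0122, 0, 0.0106, 0, 0, 0, 0]
    - [-0.0142, 0, 0.0076, 0, 0, 0, 0]

```text
t: 7.05
ee_pos: [566.0, -19.9, 185.7]
tool_rot: [-1.571, -0.001, -0.001]
contact_force: [-0.5, -8.0, 7.1]
opening: 28.9
```

```bash
python3 m.py auto
```

```text
t 7.05 cmd al 13.764 meas lag -0.009 r 70.2 z 185.7 F [-0.5 -8.   7.1] open 28.9
side mark px 97
theta 6.481 pred 6.448 r 103.8
p [0.058  0.0859] res [ 0.044  0.002 -0.017]
mean w last 1.526
now t 7.10 theta 6.559 w 1.483  wmin/max last 1.42 1.58
speeds [2.77 2.77 2.77 2.77 2.77 2.77 2.77 2.77 2.77 2.77] -> at end theta 7.806 w 1.572 (max 1.59); if crank then held: rest theta 8.235 (mod 1.952)
[[-0.0156, 0, 0.0041, 0, 0, 0, 0], [-0.0161, 0, 0.0004, 0, 0, 0, 0], [-0.0158, 0, -0.0033, 0, 0, 0, 0], [-0.0147, 0, -0.0068, 0, 0, 0, 0], [-0.0126, 0, -0.0099, 0, 0, 0, 0], [-0.0101, 0, -0.0127, 0, 0, 0, 0], [-0.0069, 0, -0.0145, 0, 0, 0, 0], [-0.0034, 0, -0.0158, 0, 0, 0, 0], [0.0003, 0, -0.0162, 0, 0, 0, 0], [0.0041, 0, -0.0156, 0, 0, 0, 0]]
```

send_rows:
  targets:
    - [-0.0156, 0, 0.0041, 0, 0, 0, 0]
    - [-0.0161, 0, 0.0004, 0, 0, 0, 0]
    - [-0.0158, 0, -0.0033, 0, 0, 0, 0]
    - [-0.0147, 0, -0.0068, 0, 0, 0, 0]
    - [-0.0126, 0, -0.0099, 0, 0, 0, 0]
    - [-0.0101, 0, -0.0127, 0, 0, 0, 0]
    - [-0.0069, 0, -0.0145, 0, 0, 0, 0]
    - [-0.0034, 0, -0.0158, 0, 0, 0, 0]
    - [0.0003, 0, -0.0162, 0, 0, 0, 0]
    - [0.0041, 0, -0.0156, 0, 0, 0, 0]

```text
t: 7.93
ee_pos: [475.4, -111.3, 185.6]
tool_rot: [-1.571, -0.001, -0.001]
contact_force: [7.2, 4.5, 5.0]
opening: 28.8
```

```bash
python3 m.py auto 1.63
```

```text
t 7.93 cmd al 16.075 meas lag -0.008 r 70.4 z 185.6 F [7.2 4.5 5. ] open 28.8
side mark px 104
theta 7.849 pred 7.781 r 108.1
p [0.0617 0.0841] res [ 0.013  0.006 -0.026]
mean w last 1.549
now t 7.98 theta 7.923 w 1.513  wmin/max last 1.42 1.59
speeds [2.79 2.79 2.79 2.79 2.79 2.79 2.79 2.79 2.79 2.79] -> at end theta 9.197 w 1.598 (max 1.60); if crank then held: rest theta 9.664 (mod -2.902)
[[0.0075, 0, -0.0144, 0, 0, 0, 0], [0.0106, 0, -0.0122, 0, 0, 0, 0], [0.0132, 0, -0.0095, 0, 0, 0, 0], [0.0151, 0, -0.0062, 0, 0, 0, 0], [0.016, 0, -0.0025, 0, 0, 0, 0], [0.0162, 0, 0.0012, 0, 0, 0, 0], [0.0155, 0, 0.0049, 0, 0, 0, 0], [0.0139, 0, 0.0083, 0, 0, 0, 0], [0.0117, 0, 0.0114, 0, 0, 0, 0], [0.0087, 0, 0.0137, 0, 0, 0, 0]]
```

send_rows:
  targets:
    - [0.0075, 0, -0.0144, 0, 0, 0, 0]
    - [0.0106, 0, -0.0122, 0, 0, 0, 0]
    - [0.0132, 0, -0.0095, 0, 0, 0, 0]
    - [0.0151, 0, -0.0062, 0, 0, 0, 0]
    - [0.016, 0, -0.0025, 0, 0, 0, 0]
    - [0.0162, 0, 0.0012, 0, 0, 0, 0]
    - [0.0155, 0, 0.0049, 0, 0, 0, 0]
    - [0.0139, 0, 0.0083, 0, 0, 0, 0]
    - [0.0117, 0, 0.0114, 0, 0, 0, 0]
    - [0.0087, 0, 0.0137, 0, 0, 0, 0]

```text
t: 8.82
ee_pos: [604.3, -115.6, 185.6]
tool_rot: [-1.571, 0.0, -0.001]
contact_force: [-9.4, 2.7, 10.5]
opening: 28.7
```

```bash
python3 m.py nolook auto 1.62
```

```text
t 8.82 cmd al 18.400 meas lag -0.005 r 70.1 z 185.6 F [-9.4  2.7 10.5] open 28.7
p [0.0617 0.0841] res [ 0.013  0.006 -0.026]
mean w last 1.549
now t 8.82 theta 9.189 w 1.597  wmin/max last 1.40 1.60
speeds [2.74 2.74 2.74 2.74 2.74 2.74 2.74 2.74 2.74 2.74] -> at end theta 10.543 w 1.621 (max 1.62); if crank then held: rest theta 11.017 (mod -1.550)
[[0.0052, 0, 0.0151, 0, 0, 0, 0], [0.0017, 0, 0.0159, 0, 0, 0, 0], [-0.002, 0, 0.0158, 0, 0, 0, 0], [-0.0054, 0, 0.015, 0, 0, 0, 0], [-0.0088, 0, 0.0134, 0, 0, 0, 0], [-0.0115, 0, 0.011, 0, 0, 0, 0], [-0.0138, 0, 0.0081, 0, 0, 0, 0], [-0.0152, 0, 0.0048, 0, 0, 0, 0], [-0.0159, 0, 0.0013, 0, 0, 0, 0], [-0.0158, 0, -0.0025, 0, 0, 0, 0]]
```

send_rows:
  targets:
    - [0.0052, 0, 0.0151, 0, 0, 0, 0]
    - [0.0017, 0, 0.0159, 0, 0, 0, 0]
    - [-0.002, 0, 0.0158, 0, 0, 0, 0]
    - [-0.0054, 0, 0.015, 0, 0, 0, 0]
    - [-0.0088, 0, 0.0134, 0, 0, 0, 0]
    - [-0.0115, 0, 0.011, 0, 0, 0, 0]
    - [-0.0138, 0, 0.0081, 0, 0, 0, 0]
    - [-0.0152, 0, 0.0048, 0, 0, 0, 0]
    - [-0.0159, 0, 0.0013, 0, 0, 0, 0]
    - [-0.0158, 0, -0.0025, 0, 0, 0, 0]

```text
t: 9.65
ee_pos: [522.0, -17.7, 185.7]
tool_rot: [-1.571, -0.002, -0.001]
contact_force: [4.4, -6.6, 4.1]
opening: 28.7
```

```bash
python3 m.py auto 1.63
```

```text
t 9.65 cmd al 20.687 meas lag -0.006 r 70.4 z 185.7 F [ 4.4 -6.6  4.1] open 28.7
side mark px 156
theta 10.609 pred 10.509 r 107.0
p [0.0678 0.0817] res [ 0.02   0.008 -0.028]
mean w last 1.607
now t 9.70 theta 10.690 w 1.562  wmin/max last 1.56 1.64
speeds [2.75 2.75 2.75 2.75 2.75 2.75 2.75 2.75 2.75 2.75] -> at end theta 11.980 w 1.600 (max 1.64); if crank then held: rest theta 12.501 (mod -0.065)
[[-0.0149, 0, -0.0059, 0, 0, 0, 0], [-0.0131, 0, -0.0092, 0, 0, 0, 0], [-0.0107, 0, -0.0119, 0, 0, 0, 0], [-0.0077, 0, -0.014, 0, 0, 0, 0], [-0.0043, 0, -0.0155, 0, 0, 0, 0], [-0.0007, 0, -0.0159, 0, 0, 0, 0], [0.0029, 0, -0.0158, 0, 0, 0, 0], [0.0065, 0, -0.0146, 0, 0, 0, 0], [0.0096, 0, -0.0128, 0, 0, 0, 0], [0.0122, 0, -0.0103, 0, 0, 0, 0]]
```

send_rows:
  targets:
    - [-0.0149, 0, -0.0059, 0, 0, 0, 0]
    - [-0.0131, 0, -0.0092, 0, 0, 0, 0]
    - [-0.0107, 0, -0.0119, 0, 0, 0, 0]
    - [-0.0077, 0, -0.014, 0, 0, 0, 0]
    - [-0.0043, 0, -0.0155, 0, 0, 0, 0]
    - [-0.0007, 0, -0.0159, 0, 0, 0, 0]
    - [0.0029, 0, -0.0158, 0, 0, 0, 0]
    - [0.0065, 0, -0.0146, 0, 0, 0, 0]
    - [0.0096, 0, -0.0128, 0, 0, 0, 0]
    - [0.0122, 0, -0.0103, 0, 0, 0, 0]

```text
t: 10.53
ee_pos: [502.7, -144.6, 185.7]
tool_rot: [-1.571, -0.001, -0.002]
contact_force: [3.1, 9.5, 4.4]
opening: 28.6
```

```bash
python3 m.py auto 1.62
```

```text
t 10.53 cmd al 22.979 meas lag -0.008 r 70.4 z 185.7 F [3.1 9.5 4.4] open 28.6
side mark px 153
theta 12.046 pred 11.944 r 107.7
p [0.0724 0.0801] res [ 0.024  0.012 -0.04 ]
mean w last 1.627
now t 10.58 theta 12.120 w 1.553  wmin/max last 1.51 1.62
speeds [2.72 2.72 2.72 2.72 2.72 2.72 2.72 2.72 2.72 2.72] -> at end theta 13.407 w 1.587 (max 1.66); if crank then held: rest theta 13.956 (mod 1.390)
[[0.0142, 0, -0.0072, 0, 0, 0, 0], [0.0154, 0, -0.0038, 0, 0, 0, 0], [0.0158, 0, -0.0003, 0, 0, 0, 0], [0.0155, 0, 0.0034, 0, 0, 0, 0], [0.0144, 0, 0.0067, 0, 0, 0, 0], [0.0125, 0, 0.0098, 0, 0, 0, 0], [0.0099, 0, 0.0123, 0, 0, 0, 0], [0.0069, 0, 0.0143, 0, 0, 0, 0], [0.0036, 0, 0.0154, 0, 0, 0, 0], [-0.0001, 0, 0.0159, 0, 0, 0, 0]]
```

send_rows:
  targets:
    - [0.0142, 0, -0.0072, 0, 0, 0, 0]
    - [0.0154, 0, -0.0038, 0, 0, 0, 0]
    - [0.0158, 0, -0.0003, 0, 0, 0, 0]
    - [0.0155, 0, 0.0034, 0, 0, 0, 0]
    - [0.0144, 0, 0.0067, 0, 0, 0, 0]
    - [0.0125, 0, 0.0098, 0, 0, 0, 0]
    - [0.0099, 0, 0.0123, 0, 0, 0, 0]
    - [0.0069, 0, 0.0143, 0, 0, 0, 0]
    - [0.0036, 0, 0.0154, 0, 0, 0, 0]
    - [-0.0001, 0, 0.0159, 0, 0, 0, 0]

```text
t: 11.42
ee_pos: [610.5, -77.0, 185.6]
tool_rot: [-1.571, -0.0, -0.001]
contact_force: [-8.0, -1.9, 9.7]
opening: 28.6
```

```bash
python3 m.py auto 1.6
```

```text
t 11.42 cmd al 25.249 meas lag -0.006 r 70.1 z 185.6 F [-8.  -1.9  9.7] open 28.6
side mark px 3
scene mark px 54
theta 13.528 pred 13.438 r 109.3
p [0.0757 0.079 ] res [ 0.035 -0.007 -0.043]
mean w last 1.588
now t 11.52 theta 13.598 w 1.385  wmin/max last 1.38 1.60
speeds [2.77 2.77 2.77 2.77 2.77 2.77 2.77 2.77 2.77 2.77] -> at end theta 14.820 w 1.569 (max 1.67); if crank then held: rest theta 15.385 (mod 2.819)
[[-0.0037, 0, 0.0157, 0, 0, 0, 0], [-0.0072, 0, 0.0145, 0, 0, 0, 0], [-0.0103, 0, 0.0124, 0, 0, 0, 0], [-0.0129, 0, 0.0097, 0, 0, 0, 0], [-0.0148, 0, 0.0065, 0, 0, 0, 0], [-0.0159, 0, 0.0029, 0, 0, 0, 0], [-0.0161, 0, -0.0007, 0, 0, 0, 0], [-0.0155, 0, -0.0045, 0, 0, 0, 0], [-0.0141, 0, -0.0079, 0, 0, 0, 0], [-0.0119, 0, -0.0109, 0, 0, 0, 0]]
```

send_rows:
  targets:
    - [-0.0037, 0, 0.0157, 0, 0, 0, 0]
    - [-0.0072, 0, 0.0145, 0, 0, 0, 0]
    - [-0.0103, 0, 0.0124, 0, 0, 0, 0]
    - [-0.0129, 0, 0.0097, 0, 0, 0, 0]
    - [-0.0148, 0, 0.0065, 0, 0, 0, 0]
    - [-0.0159, 0, 0.0029, 0, 0, 0, 0]
    - [-0.0161, 0, -0.0007, 0, 0, 0, 0]
    - [-0.0155, 0, -0.0045, 0, 0, 0, 0]
    - [-0.0141, 0, -0.0079, 0, 0, 0, 0]
    - [-0.0119, 0, -0.0109, 0, 0, 0, 0]

```text
t: 12.35
ee_pos: [487.5, -39.5, 185.7]
tool_rot: [-1.571, -0.002, -0.001]
contact_force: [7.1, -4.5, 3.9]
opening: 28.8
```

The double camera hold at t≈11.5 dipped the model speed to about 1.31, so I'll count the six seconds afresh from there.

send_rows:
  targets:
    - [-0.0088, 0, -0.0128, 0, 0, 0, 0]
    - [-0.0058, 0, -0.0145, 0, 0, 0, 0]
    - [-0.0024, 0, -0.0153, 0, 0, 0, 0]
    - [0.001, 0, -0.0156, 0, 0, 0, 0]
    - [0.0044, 0, -0.0149, 0, 0, 0, 0]
    - [0.0077, 0, -0.0136, 0, 0, 0, 0]
    - [0.0104, 0, -0.0115, 0, 0, 0, 0]
    - [0.0127, 0, -0.009, 0, 0, 0, 0]
    - [0.0144, 0, -0.0059, 0, 0, 0, 0]
    - [0.0153, 0, -0.0026, 0, 0, 0, 0]

```text
t: 13.18
ee_pos: [537.4, -155.7, 185.6]
tool_rot: [-1.57, -0.0, -0.001]
contact_force: [-1.2, 8.9, 6.7]
opening: 28.5
```

```bash
python3 m.py auto 1.62
```

```text
t 13.18 cmd al 29.789 meas lag -0.006 r 70.3 z 185.6 F [-1.2  8.9  6.7] open 28.5
side mark px 139
theta 16.177 pred 16.088 r 109.0
p [0.0783 0.0782] res [ 0.014 -0.014 -0.04 ]
mean w last 1.543
now t 13.23 theta 16.251 w 1.550  wmin/max last 1.55 1.61
speeds [2.71 2.71 2.71 2.71 2.71 2.71 2.71 2.71 2.71 2.71] -> at end theta 17.539 w 1.587 (max 1.67); if crank then held: rest theta 18.137 (mod -0.712)
[[0.0158, 0, 0.0009, 0, 0, 0, 0], [0.0151, 0, 0.0044, 0, 0, 0, 0], [0.0138, 0, 0.0077, 0, 0, 0, 0], [0.0117, 0, 0.0105, 0, 0, 0, 0], [0.0091, 0, 0.0129, 0, 0, 0, 0], [0.0059, 0, 0.0147, 0, 0, 0, 0], [0.0025, 0, 0.0155, 0, 0, 0, 0], [-0.001, 0, 0.0158, 0, 0, 0, 0], [-0.0046, 0, 0.0151, 0, 0, 0, 0], [-0.0078, 0, 0.0137, 0, 0, 0, 0]]
```

send_rows:
  targets:
    - [0.0158, 0, 0.0009, 0, 0, 0, 0]
    - [0.0151, 0, 0.0044, 0, 0, 0, 0]
    - [0.0138, 0, 0.0077, 0, 0, 0, 0]
    - [0.0117, 0, 0.0105, 0, 0, 0, 0]
    - [0.0091, 0, 0.0129, 0, 0, 0, 0]
    - [0.0059, 0, 0.0147, 0, 0, 0, 0]
    - [0.0025, 0, 0.0155, 0, 0, 0, 0]
    - [-0.001, 0, 0.0158, 0, 0, 0, 0]
    - [-0.0046, 0, 0.0151, 0, 0, 0, 0]
    - [-0.0078, 0, 0.0137, 0, 0, 0, 0]

```text
t: 14.07
ee_pos: [597.3, -43.7, 185.6]
tool_rot: [-1.571, -0.001, -0.001]
contact_force: [-4.9, -4.7, 9.6]
opening: 28.9
```

```bash
python3 m.py nolook auto 1.6
```

```text
t 14.07 cmd al 32.047 meas lag -0.009 r 70.1 z 185.6 F [-4.9 -4.7  9.6] open 28.9
p [0.0783 0.0782] res [ 0.014 -0.014 -0.04 ]
mean w last 1.543
now t 14.07 theta 17.531 w 1.586  wmin/max last 1.46 1.59
speeds [2.65 2.65 2.65 2.65 2.65 2.65 2.65 2.65 2.65 2.65] -> at end theta 18.872 w 1.601 (max 1.67); if crank then held: rest theta 19.473 (mod 0.624)
[[-0.0104, 0, 0.0114, 0, 0, 0, 0], [-0.0127, 0, 0.0088, 0, 0, 0, 0], [-0.0143, 0, 0.0058, 0, 0, 0, 0], [-0.0152, 0, 0.0026, 0, 0, 0, 0], [-0.0155, 0, -0.0009, 0, 0, 0, 0], [-0.0148, 0, -0.0042, 0, 0, 0, 0], [-0.0136, 0, -0.0074, 0, 0, 0, 0], [-0.0116, 0, -0.0101, 0, 0, 0, 0], [-0.0091, 0, -0.0125, 0, 0, 0, 0], [-0.0062, 0, -0.0142, 0, 0, 0, 0]]
```

send_rows:
  targets:
    - [-0.0104, 0, 0.0114, 0, 0, 0, 0]
    - [-0.0127, 0, 0.0088, 0, 0, 0, 0]
    - [-0.0143, 0, 0.0058, 0, 0, 0, 0]
    - [-0.0152, 0, 0.0026, 0, 0, 0, 0]
    - [-0.0155, 0, -0.0009, 0, 0, 0, 0]
    - [-0.0148, 0, -0.0042, 0, 0, 0, 0]
    - [-0.0136, 0, -0.0074, 0, 0, 0, 0]
    - [-0.0116, 0, -0.0101, 0, 0, 0, 0]
    - [-0.0091, 0, -0.0125, 0, 0, 0, 0]
    - [-0.0062, 0, -0.0142, 0, 0, 0, 0]

```text
t: 14.9
ee_pos: [473.6, -65.0, 185.6]
tool_rot: [-1.571, -0.002, -0.001]
contact_force: [6.7, -1.3, 6.5]
opening: 29.0
```

```bash
python3 m.py auto 1.62
```

```text
t 14.90 cmd al 34.259 meas lag -0.003 r 70.5 z 185.6 F [ 6.7 -1.3  6.5] open 29.0
side mark px 91
theta 18.888 pred 18.824 r 102.2
p [0.0801 0.0777] res [ 0.001 -0.017 -0.033]
mean w last 1.579
now t 14.95 theta 18.968 w 1.539  wmin/max last 1.54 1.61
speeds [2.71 2.71 2.71 2.71 2.71 2.71 2.71 2.71 2.71 2.71] -> at end theta 20.249 w 1.590 (max 1.68); if crank then held: rest theta 20.866 (mod 2.017)
[[-0.0029, 0, -0.0155, 0, 0, 0, 0], [0.0006, 0, -0.0158, 0, 0, 0, 0], [0.0042, 0, -0.0152, 0, 0, 0, 0], [0.0074, 0, -0.0139, 0, 0, 0, 0], [0.0104, 0, -0.0119, 0, 0, 0, 0], [0.0128, 0, -0.0093, 0, 0, 0, 0], [0.0146, 0, -0.0061, 0, 0, 0, 0], [0.0155, 0, -0.0028, 0, 0, 0, 0], [0.0158, 0, 0.0008, 0, 0, 0, 0], [0.0152, 0, 0.0044, 0, 0, 0, 0]]
```

send_rows:
  targets:
    - [-0.0029, 0, -0.0155, 0, 0, 0, 0]
    - [0.0006, 0, -0.0158, 0, 0, 0, 0]
    - [0.0042, 0, -0.0152, 0, 0, 0, 0]
    - [0.0074, 0, -0.0139, 0, 0, 0, 0]
    - [0.0104, 0, -0.0119, 0, 0, 0, 0]
    - [0.0128, 0, -0.0093, 0, 0, 0, 0]
    - [0.0146, 0, -0.0061, 0, 0, 0, 0]
    - [0.0155, 0, -0.0028, 0, 0, 0, 0]
    - [0.0158, 0, 0.0008, 0, 0, 0, 0]
    - [0.0152, 0, 0.0044, 0, 0, 0, 0]

```text
t: 15.78
ee_pos: [568.1, -150.2, 185.6]
tool_rot: [-1.57, 0.0, -0.001]
contact_force: [-4.1, 6.6, 7.4]
opening: 28.8
```

```bash
python3 m.py nolook auto 1.6
```

```text
t 15.78 cmd al 36.519 meas lag -0.006 r 70.2 z 185.6 F [-4.1  6.6  7.4] open 28.8
p [0.0801 0.0777] res [ 0.001 -0.017 -0.033]
mean w last 1.579
now t 15.78 theta 20.242 w 1.590  wmin/max last 1.46 1.59
speeds [2.65 2.65 2.65 2.65 2.65 2.65 2.65 2.65 2.65 2.65] -> at end theta 21.583 w 1.601 (max 1.68); if crank then held: rest theta 22.202 (mod -2.931)
[[0.0135, 0, 0.0074, 0, 0, 0, 0], [0.0116, 0, 0.0102, 0, 0, 0, 0], [0.009, 0, 0.0124, 0, 0, 0, 0], [0.0061, 0, 0.0142, 0, 0, 0, 0], [0.0029, 0, 0.0151, 0, 0, 0, 0], [-0.0005, 0, 0.0154, 0, 0, 0, 0], [-0.0039, 0, 0.0149, 0, 0, 0, 0], [-0.007, 0, 0.0138, 0, 0, 0, 0], [-0.0099, 0, 0.0118, 0, 0, 0, 0], [-0.0122, 0, 0.0094, 0, 0, 0, 0]]
```

send_rows:
  targets:
    - [0.0135, 0, 0.0074, 0, 0, 0, 0]
    - [0.0116, 0, 0.0102, 0, 0, 0, 0]
    - [0.009, 0, 0.0124, 0, 0, 0, 0]
    - [0.0061, 0, 0.0142, 0, 0, 0, 0]
    - [0.0029, 0, 0.0151, 0, 0, 0, 0]
    - [-0.0005, 0, 0.0154, 0, 0, 0, 0]
    - [-0.0039, 0, 0.0149, 0, 0, 0, 0]
    - [-0.007, 0, 0.0138, 0, 0, 0, 0]
    - [-0.0099, 0, 0.0118, 0, 0, 0, 0]
    - [-0.0122, 0, 0.0094, 0, 0, 0, 0]

```text
t: 16.62
ee_pos: [576.9, -25.1, 185.7]
tool_rot: [-1.571, -0.001, -0.001]
contact_force: [-2.4, -6.0, 6.8]
opening: 28.6
```

```bash
python3 m.py nolook auto 1.6
```

```text
t 16.62 cmd al 38.725 meas lag -0.008 r 70.2 z 185.7 F [-2.4 -6.   6.8] open 28.6
p [0.0801 0.0777] res [ 0.001 -0.017 -0.033]
mean w last 1.579
now t 16.62 theta 21.575 w 1.601  wmin/max last 1.59 1.60
speeds [2.64 2.64 2.64 2.64 2.64 2.64 2.64 2.64 2.64 2.64] -> at end theta 22.919 w 1.600 (max 1.68); if crank then held: rest theta 23.535 (mod -1.598)
[[-0.014, 0, 0.0064, 0, 0, 0, 0], [-0.015, 0, 0.0033, 0, 0, 0, 0], [-0.0154, 0, -0.0001, 0, 0, 0, 0], [-0.015, 0, -0.0034, 0, 0, 0, 0], [-0.0138, 0, -0.0066, 0, 0, 0, 0], [-0.0121, 0, -0.0095, 0, 0, 0, 0], [-0.0097, 0, -0.0119, 0, 0, 0, 0], [-0.0069, 0, -0.0138, 0, 0, 0, 0], [-0.0038, 0, -0.0149, 0, 0, 0, 0], [-0.0003, 0, -0.0154, 0, 0, 0, 0]]
```

send_rows:
  targets:
    - [-0.014, 0, 0.0064, 0, 0, 0, 0]
    - [-0.015, 0, 0.0033, 0, 0, 0, 0]
    - [-0.0154, 0, -0.0001, 0, 0, 0, 0]
    - [-0.015, 0, -0.0034, 0, 0, 0, 0]
    - [-0.0138, 0, -0.0066, 0, 0, 0, 0]
    - [-0.0121, 0, -0.0095, 0, 0, 0, 0]
    - [-0.0097, 0, -0.0119, 0, 0, 0, 0]
    - [-0.0069, 0, -0.0138, 0, 0, 0, 0]
    - [-0.0038, 0, -0.0149, 0, 0, 0, 0]
    - [-0.0003, 0, -0.0154, 0, 0, 0, 0]

```text
t: 17.45
ee_pos: [470.8, -91.9, 185.6]
tool_rot: [-1.571, -0.001, -0.001]
contact_force: [6.2, 1.3, 6.3]
opening: 28.6
```

```bash
python3 m.py 2.7 2.7 2.65 2.65 2.65 2.65 2.65 2.65 2.65 2.65
```

```text
t 17.45 cmd al 40.926 meas lag -0.006 r 70.4 z 185.6 F [6.2 1.3 6.3] open 28.6
side mark px 163
theta 23.066 pred 22.878 r 107.3
p [0.0843 0.0766] res [ 0.03   0.031 -0.096]
mean w last 1.638
now t 17.50 theta 23.145 w 1.548  wmin/max last 1.55 1.61
speeds [2.7  2.7  2.65 2.65 2.65 2.65 2.65 2.65 2.65 2.65] -> at end theta 24.423 w 1.567 (max 1.69); if crank then held: rest theta 25.061 (mod -0.072)
[[0.003, 0, -0.0154, 0, 0, 0, 0], [0.0065, 0, -0.0143, 0, 0, 0, 0], [0.0093, 0, -0.0123, 0, 0, 0, 0], [0.0117, 0, -0.01, 0, 0, 0, 0], [0.0137, 0, -0.0072, 0, 0, 0, 0], [0.0149, 0, -0.004, 0, 0, 0, 0], [0.0154, 0, -0.0006, 0, 0, 0, 0], [0.0152, 0, 0.0027, 0, 0, 0, 0], [0.0142, 0, 0.006, 0, 0, 0, 0], [0.0125, 0, 0.009, 0, 0, 0, 0]]
```

send_rows:
  targets:
    - [0.003, 0, -0.0154, 0, 0, 0, 0]
    - [0.0065, 0, -0.0143, 0, 0, 0, 0]
    - [0.0093, 0, -0.0123, 0, 0, 0, 0]
    - [0.0117, 0, -0.01, 0, 0, 0, 0]
    - [0.0137, 0, -0.0072, 0, 0, 0, 0]
    - [0.0149, 0, -0.004, 0, 0, 0, 0]
    - [0.0154, 0, -0.0006, 0, 0, 0, 0]
    - [0.0152, 0, 0.0027, 0, 0, 0, 0]
    - [0.0142, 0, 0.006, 0, 0, 0, 0]
    - [0.0125, 0, 0.009, 0, 0, 0, 0]

```text
t: 18.33
ee_pos: [588.0, -137.5, 185.6]
tool_rot: [-1.571, 0.0, -0.001]
contact_force: [-6.6, 4.2, 8.9]
opening: 28.9
```

```bash
python3 m.py 0 0 0 0
```

```text
t 18.33 cmd al 43.143 meas lag -0.004 r 70.1 z 185.6 F [-6.6  4.2  8.9] open 28.9
side mark px 159
theta 24.522 pred 24.320 r 106.9
p [0.0878 0.0758] res [ 0.078 -0.028 -0.121]
mean w last 1.649
now t 18.38 theta 24.595 w 1.526  wmin/max last 1.50 1.58
speeds [0. 0. 0. 0.] -> at end theta 24.979 w 0.791 (max 1.69); if crank then held: rest theta 25.195 (mod 0.062)
[[0.0, 0, 0.0, 0, 0, 0, 0], [0.0, 0, 0.0, 0, 0, 0, 0], [0.0, 0, 0.0, 0, 0, 0, 0], [0.0, 0, 0.0, 0, 0, 0, 0]]
```

send_rows:
  targets:
    - [0, 0, 0, 0, 0, 0, 0]
    - [0, 0, 0, 0, 0, 0, 0]
    - [0, 0, 0, 0, 0, 0, 0]
    - [0, 0, 0, 0, 0, 0, 0]

```text
t: 18.72
ee_pos: [587.8, -137.4, 185.7]
tool_rot: [-1.571, -0.001, -0.001]
contact_force: [1.4, 0.9, 6.5]
opening: 28.7
```

```bash
python3 m.py -1 -1 -1 0 0 0 0 0 0; CAM=scene python3 m.py 0 0 0 0 0 0 0 0
```

```text
t 18.72 cmd al 43.143 meas lag -0.002 r 69.8 z 185.7 F [1.4 0.9 6.5] open 28.7
side mark px 140
theta 25.004 pred 24.854 r 106.6
p [0.09   0.0753] res [ 0.009 -0.078 -0.1  ]
mean w last 1.256
now t 18.77 theta 25.041 w 0.735  wmin/max last 0.74 1.58
speeds [-1. -1. -1.  0.  0.  0.  0.  0.  0.] -> at end theta 25.165 w 0.000 (max 1.70); if crank then held: rest theta 25.165 (mod 0.032)
[[-0.0045, 0, -0.0037, 0, 0, 0, 0], [-0.0047, 0, -0.0033, 0, 0, 0, 0], [-0.0051, 0, -0.003, 0, 0, 0, 0], [0.0, 0, 0.0, 0, 0, 0, 0], [0.0, 0, 0.0, 0, 0, 0, 0], [0.0, 0, 0.0, 0, 0, 0, 0], [0.0, 0, 0.0, 0, 0, 0, 0], [0.0, 0, 0.0, 0, 0, 0, 0], [0.0, 0, 0.0, 0, 0, 0, 0]]
t 18.77 cmd al 42.893 meas lag -0.252 r 69.8 z 185.7 F [1.  0.8 6.7] open 28.9
scene mark px 70
theta 25.039 pred 24.935 r 107.0
p [0.0912 0.075 ] res [-0.055 -0.075 -0.077]
mean w last 0.701
now t 18.82 theta 25.062 w 0.438  wmin/max last 0.44 1.58
speeds [0. 0. 0. 0. 0. 0. 0. 0.] -> at end theta 25.145 w 0.000 (max 1.70); if crank then held: rest theta 25.145 (mod 0.012)
[[0.0, 0, 0.0, 0, 0, 0, 0], [0.0, 0, 0.0, 0, 0, 0, 0], [0.0, 0, 0.0, 0, 0, 0, 0], [0.0, 0, 0.0, 0, 0, 0, 0], [0.0, 0, 0.0, 0, 0, 0, 0], [0.0, 0, 0.0, 0, 0, 0, 0], [0.0, 0, 0.0, 0, 0, 0, 0], [0.0, 0, 0.0, 0, 0, 0, 0]]
```

send_rows:
  targets:
    - [-0.0093, 0, -0.0071, 0, 0, 0, 0]
    - [-0.0104, 0, -0.0054, 0, 0, 0, 0]
    - [0, 0, 0, 0, 0, 0, 0]
    - [0, 0, 0, 0, 0, 0, 0]
    - [0, 0, 0, 0, 0, 0, 0]
    - [0, 0, 0, 0, 0, 0, 0]
    - [0, 0, 0, 0, 0, 0, 0]
    - [0, 0, 0, 0, 0, 0, 0]

```text
t: 19.48
ee_pos: [567.9, -150.0, 185.7]
tool_rot: [-1.571, -0.001, -0.001]
contact_force: [-0.8, 1.2, 8.0]
opening: 28.5
```

```bash
cat > look.py <<'E'
from h import *
import sys
A=np.array([541,-85.5])
for n in("side","scene","side"):
    s=state();p,d=grab_frame(n);c=calibration(n);P=cloud(p,d,c);r=np.hypot(P[...,0]-A[0],P[...,1]-A[1])
    m=masks(p)['yellow']&(d>0)&(abs(P[...,2]-76)<6)&(r>80)&(r<140);g=ray(c,*np.argwhere(m).mean(0)[::-1],76)
    print(n,round(s['t'],2),m.sum(),g.round(1),'th %.3f'%(np.arctan2(*(g-A)[::-1])+.345),'dist to (644.5,-122.7) %.1f'%np.hypot(*(g-[644.5,-122.7])))
    if len(sys.argv)>1:cv2.imwrite(f"pics/{sys.argv[1]}_{n}.png",p[120:300,220:440,::-1].repeat(3,0).repeat(3,1))
s=state();print(s['ee_pos'].round(1),s['contact_force'].round(1),s['opening'])
E
python3 look.py stop
```

```text
side 19.48 83 [ 637.5 -114.4] th 0.054 dist to (644.5,-122.7) 10.9
scene 19.53 16 [ 629.9 -112.8] th 0.047 dist to (644.5,-122.7) 17.6
side 19.58 83 [ 637.5 -114.4] th 0.054 dist to (644.5,-122.7) 10.9
[ 567.9 -150.   185.7] [-0.7  1.6  6.8] 28.918170661031056
```

View pics/stop_side.png

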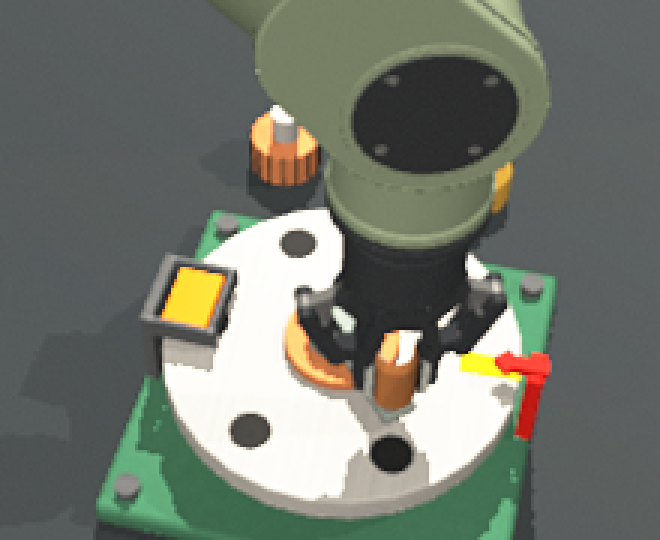

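At rest: two looks 0.1 s apart are identical, and the yellow mark at (478,363) is directly under the pointer tip at (500,363). Releasing now.

send_rows:
  targets:
    - [0, 0, 0, 0, 0, 0, 20]
    - [0, 0, 0, 0, 0, 0, 40]
    - [0, 0, 0, 0, 0, 0, 60]
    - [0, 0, 0, 0, 0, 0, 80]
    - [0, 0, 0, 0, 0, 0, 100]
    - [0, 0, 0, 0, 0, 0, 100]
    - [0, 0, 0, 0, 0, 0, 100]
    - [0, 0, 0, 0, 0, 0, 100]

```text
t: 20.3
ee_pos: [567.5, -150.1, 184.8]
tool_rot: [-1.571, 0.0, 0.0]
contact_force: [0.2, -0.1, -0.2]
opening: 85.7
```

send_rows:
  targets:
    - [0, -0.01, 0, 0, 0, 0, 100]
    - [0, -0.015, 0, 0, 0, 0, 100]
    - [0, -0.02, 0, 0, 0, 0, 100]
    - [0, -0.02, 0, 0, 0, 0, 100]
    - [0, -0.02, 0, 0, 0, 0, 100]
    - [0, -0.015, 0, 0, 0, 0, 100]
    - [0, -0.005, 0, 0, 0, 0, 100]
    - [0, 0, 0, 0, 0, 0, 100]
    - [0, 0, 0, 0, 0, 0, 100]

```text
t: 21.05
ee_pos: [567.4, -150.1, 289.6]
tool_rot: [-1.571, 0.0, 0.0]
contact_force: [-0.1, 0.2, -0.2]
opening: 85.4
```

```bash
python3 look.py end; python3 - <<'E'
from h import *
p,d=grab_frame("wrist");cv2.imwrite("pics/endw.png",p[:,:,::-1])
a=np.load("side.npz");p,d=grab_frame("side");c=calibration("side")
for nm,(p,d) in dict(before=(a['p'],a['d']),after=(p,d)).items():
    P=cloud(p,d,c);x,y,z=np.moveaxis(P,-1,0)
    for o,(X,Y) in dict(comm=(519,163),hous=(380,-269),form=(498,-328),oil=(675,117)).items():
        m=(d>0)&(np.hypot(x-X,y-Y)<60)&(z>25)&(z<115);print(nm,o,m.sum(),P[m].mean(0).round(1))
    m=masks(p)['yellow']&(np.hypot(x-436,y+48)<30)&(z>85);print(nm,'block',m.sum(),P[m].mean(0).round(1))
E
```

```text
side 21.05 82 [ 637.5 -114.5] th 0.053 dist to (644.5,-122.7) 10.8
scene 21.1 16 [ 629.9 -112.8] th 0.047 dist to (644.5,-122.7) 17.6
side 21.15 82 [ 637.5 -114.5] th 0.053 dist to (644.5,-122.7) 10.8
[ 567.4 -150.1  289. ] [ 0.2 -1.3 -1.2] 85.61345922835022
before comm 383 [517.8 159.1  39.9]
before hous 609 [ 380.8 -274.7   35.1]
before form 710 [ 498.2 -332.1   55.2]
before oil 450 [672.3 110.9  48.4]
before block 250 [435.7 -48.2  95.4]
after comm 357 [517.1 160.6  40.6]
after hous 604 [ 380.7 -274.5   35.1]
after form 714 [ 498.1 -332.1   55.1]
after oil 55 [685.3 104.6  41. ]
after block 246 [435.9 -49.1  95.5]
```

View pics/endw.png

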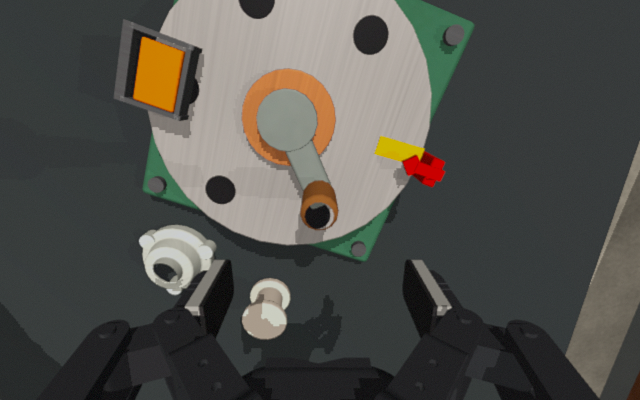

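Wrist view: the knob at (318,212) is free and the mark (400,149) runs under the pointer tip (410,165). The drag block sits in its guide, and the housing (175,258) and former (267,307) are upright. Handing in.

```bash
python3 -c "
from rig import *
print(state()['qvel'].round(3));sign_off()"
```

```text
[ 0.001 -0.002 -0.001 -0.002  0.002  0.004 -0.001]
the job is handed in; nothing more can be done
```

I gripped the knob, cranked the flywheel up, held it near 1.6 rad/s, braked it onto the pointer, let go and handed the job in at about t = 21 s. No verdict was reported.

- **Speed:** From about t = 6.2 to 18.35 s, mark-to-mark mean speeds measured by camera were 1.53–1.65 rad/s. I estimate the flywheel dipped to about 1.31 rad/s near t = 11.5 s, because two camera looks in a row held the crank still. I therefore cranked on for 6.7 s after that dip, in which the estimated minimum was 1.46. Nothing came near 2.3 rad/s. These in-between values come from my fitted model, which lagged the measured angle by up to 0.12 rad at the end.
- **Final mark position:** The mark stopped about 0.05 rad (roughly 6 mm) past the pointer and did not move during or after release. Straight-line readings were 11 mm (side) and 18 mm (scene). They read high because the pointer hides part of the mark, so I relied on the angle.
- **Release:** The gripper was fully open about 105 mm above its grip height, with contact force near zero and the arm still.
- **Surroundings:** The drag block, commutator, housing and former were within about 2 mm of their starting places. The oiler was mostly hidden behind the arm in the last side view, so its position was not re-measured; no tool move went near it.

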